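Refit the stirrer shaft through its three bearings

TASK

Take the shaft with the square head out of the rack and thread it, point down, through the two sliding bearing blocks of the stirring stand and into the foot bearing, until its collar rests fully home on the upper block; then let go. The blocks have slipped out of line, so feel for each hole and bring the blocks into line with the shaft itself; go gently (never more than 60 N between shaft and stand) and leave everything else where it is.

Things in the scene. Friction and masses are not known exactly. Their poses are not given: they have to be found in the camera images.
- shaft: Shaft to fit: steel, 0.13-0.25 kg, the only one in the rack with a SQUARE head; hangs upright by its collar in one of the rack's holes. Origin on its axis at the collar's underside, z up. Collar 25 mm across, z 0 to 5 mm. Head to grip 18 x 18 mm, sides square to body x and y, z 5 to 41 mm. Rod below the collar 10 mm across, 125 mm long, its end tapering to 6 mm over the last 4 mm.
- shaft_tip (a point): Centre of the shaft's lower end, 125 mm below the origin of shaft on its axis.
- stand: Stirring stand fixed to the table: grey base 100 (x) x 160 (y) x 8 mm, four steel posts 135 mm high at x=+-21, y=+-64 mm, cross rails along y carrying two aluminium bearing blocks one above the other, a steel foot bearing below. Origin on the table exactly under the foot bearing's axis; z up, y along the rails. Home: collar on the upper block at z=137 mm, tip at z=12 mm.
- foot_mouth (a point): Centre of the foot bearing's mouth, 35 mm above the stand's origin. Steel block 50 x 50 mm, fixed; hole 12 mm across, floor 27 mm below this point.
- lower_mid (a point): Point of the stand on the foot bearing's line at the height of the LOWER block's top (85 mm); it does NOT move with the block. Block 56 x 56 x 14 mm, hole 12 mm across, through its middle. It slides along the stand's y only, 12 mm either way from this point; at the start it has slipped anywhere up to 10 mm to either side, not reported. No offset along x.
- upper_mid (a point): Point of the stand on the foot bearing's line at the height of the UPPER block's top (137 mm); it does NOT move with the block. Same block and hole; slipped on its own, anywhere up to 10 mm either way along the stand's y, not reported. Blocks slide stiffly (about 2.5 N each, no spring, stay where left); a shaft that is in a block's hole carries the block along when moved sideways.
- rack: White plastic rack fixed to the table, 60 x 190 mm, top surface at z=140 mm, with three through holes 16.5 mm across in a row along its y, at y=-60, 0 and +60 mm. Origin on the table under its middle.
- short_shaft: A shaft hanging in the rack, not to be touched: ROUND head 22 mm across, its top 23 mm above the origin; rod 10 mm across, 80 mm long. Origin at the collar's underside.
- thick_shaft: A shaft hanging in the rack, not to be touched: slim ROUND head 12 mm across, its top 25 mm above the origin; rod 14 mm across, 110 mm long. Origin at the collar's underside.
- amber_bottle: Bystander: amber bottle 64 mm across, 135 mm high, standing; origin under its middle.
- blue_cap_bottle: Bystander: amber bottle with blue cap, 72 mm across, 150 mm high, standing; origin under its middle.
- beaker: Bystander: glass beaker 68 mm across, 85 mm high; origin under its middle.
- bulb: Bystander: orange pipette bulb 54 mm across, 85 mm high, standing; origin under its middle.
- spare_ring: Bystander: steel ring 40 mm across, 12 mm high, lying flat; origin under its middle.
- spanner: Bystander: open spanner 150 mm long lying flat.

How it is judged:
On the way, in this order (a step that is already met when the one before it is completed fails the run):
1. the shaft's tip has passed down through the upper block (z of shaft_tip in the frame of stand below 0.122 m and x of shaft_tip in the frame of stand between -0.004 and 0.004 m and y of shaft_tip in the frame of stand between -0.0145 and 0.0145 m), for 0.1 s.
2. the shaft's tip has passed down through the lower block (z of shaft_tip in the frame of stand below 0.07 m and x of shaft_tip in the frame of stand between -0.004 and 0.004 m and y of shaft_tip in the frame of stand between -0.0145 and 0.0145 m), for 0.1 s.
3. the shaft is fully home in the foot bearing (horizontal distance between shaft_tip and stand below 0.003 m and z of shaft in the frame of stand between 0.134 and 0.1395 m and angle between shaft's own z axis and vertical below 0.05 rad), for 0.2 s.
At the end, for the whole second after the job is handed in: The square-headed shaft stands upright (within 0.05 rad) through both blocks and in the foot bearing, its tip within 3 mm of the foot bearing's axis and its collar on the upper block (within 2.5 mm), at rest and released; every bystander is within 20 mm of where it started (all of step 3 and linear speed of shaft below 0.01 m/s and distance of each of short_shaft, thick_shaft, amber_bottle, blue_cap_bottle, beaker, bulb, spare_ring, spanner from where it was at the start of the episode below 0.02 m); the robot touches nothing.
It fails at once if the shaft is forced against the stand with more than 60 N (contact force between shaft and stand above 60 N).
It fails at once if the gripper or arm pushes the stand (contact force between the arm and stand above 5 N).
It fails at once if the fingers push the stand or its blocks directly (contact force between the fingers and stand above 5 N).
It fails at once if a bystander is knocked away or over (distance of any of short_shaft, thick_shaft, amber_bottle, blue_cap_bottle, beaker, bulb, spare_ring, spanner from where it was at the start of the episode above 0.04 m).
It also fails if it takes over 72 s, if anything falls off the work surface, if the arm or the gripper's body presses on something with over 40 N, if the wrist force passes 120 N, or if a joint passes its speed limit or range.

ROBOT

A 7-joint arm with a two-finger parallel gripper is mounted at the origin on the work surface. World frame = base frame: x ahead of the robot, y to its left, z up, the work surface at z = 0. Lengths are in m, angles in rad, forces in N, time in s.
With the tool pointing down it reaches from about 0.425 to 1.025 m from the base axis. Payload 9.4 kg.
Tool frame: the origin (TCP) lies on the centre line of the jaws, within the pads' length; the fingertips stand 25 mm ahead of it and the grasp point (between the pads) lies 6 mm ahead of it; z points along the fingers, y is the line along which they close (so a half turn about z gives the same grasp; the last joint's range is limited). The gripper opens to 85 mm and grips with 20 to 120 N. Pads are 22 mm wide; open, the fingers measure 114 mm over their backs; the gripper's body (76 mm by 85 mm) begins 54 mm behind the grasp point. The pads swing forward as they close: fully open they stand 13 mm farther back than shut.
Start: joints at [1.095, 0.599, -0.003, 1.599, 0.002, 0.943, -0.08], TCP at [0.282, -0.668, 0.256] pointing down, gripper open.
Joint ranges: [-2.57, 2.57], [-0.35, 1.97], [-1.29, 1.29], [0.11, 2.56], [-1.05, 4.19], [0.11, 1.86], [-2.63, 2.63]. Speed limits (rad/s): [2.22, 2.22, 3.01, 3.01, 3.14, 3.14, 3.14].

INTERFACE

Orientations are given as a rotation vector (axis times angle).
In Python, from rig import robot, snapshot, get_calibration, cut_out gives the robot as it stands.
- The arm moves only by the tool drive_tool, never from a script. Its arguments are lists of equal length, an entry for each row: "travel": the shift along the world's x, y, z in cm, a list of three; "roll": the turn about the world's z in degrees; "jaw": the gripper's target within -1 to 1 (fully open at 1, half-way at 0, shut at -1). In form: {"travel": [[tx, ty, tz], ...], "roll": [roll, ...], "jaw": [jaw, ...]}. A call has 1 to 5 rows; each row is the pose to reach, as a shift and turn from the pose commanded when the call began; what a row does not reach only later rows make up. A row lasts 1/12 s, in which the tool goes at most 41.7 mm and 7.16 degrees, less where a joint would pass 70% of its speed; a pose out of reach is approached as far as the arm can. A call with a gripper value outside its range is refused whole. The fingers move at their own pace and stop on an object; the grip force is fixed at half the most. Time passes only in rows, so rows that repeat a pose let the fingers close. It gives the time, the measured TCP pose, the force, the opening and the grip force at its end, in the units of the state.
- robot.sense(): the state, without advancing time (a new reading comes with each control period).
- snapshot(name): name is "scene" or "side" or "wrist"; returns the picture (420x560x3 uint8, red, green, blue); there is no depth.
- get_calibration(name): a dict with "intrinsics" (3x3 intrinsics, pixels), "distortion" ([k1, k2, p1, p2, k3] as OpenCV has them; the pictures are not rectified), "camera_from_world" (4x4, takes a point from world to camera coordinates); the wrist camera has in their place "T_tool_cam" (4x4, takes a point from camera to tool coordinates, whose origin is the TCP and whose axes are the flange's). Camera axes: x right, y up, looking along -z (the intrinsics and any distortion apply to the point x, -y, -z); pixel columns grow to the right and rows downward; lengths in m; the calibration is good to about 2 mm. A picture is of the moment at which its call begins: read the wrist's pose just before it. get_calibration takes no time and is no camera call.
- robot.close_job(): hands the job in; it is judged then, once.
Trained networks look in the newest picture that a camera, given by its name, has taken for a name from the list of things; names that differ only in an ending like _2 or _b are one class to them, and where a whole thing is asked for, a point or a joint stands for the part that bears it (a point fixed in the world has none). Each returns a list of dicts, best first, with "p" (0 to 1); they miss things now and then, are a little off and sometimes report something else, mostly with a low value. They report only what shows in the picture. A call takes as long as a camera call.
- cut_out(camera, name): "pixels" (420x560 bool, what is visible of it) and "rect" ([left, top, right, bottom] in pixels, round what is visible of it).
The state is a dict: "t": time; "joint_positions": joint angles; "qvel": joint speeds; "tau": joint torques, N m; "eef_pos": TCP position; "tool_rot": TCP orientation; "contact_force": force on the tool from outside, world axes, zero at the start; "ft_torque": the same for the moment, N m; "width": opening from 0.0 (shut) to 1.0 (fully open); "finger_force": force on a finger pad.
Only numpy, scipy, OpenCV 4.12 (cv2) and the standard library are available. Lean on these libraries where they do the work, as an engineer would, in place of code of your own. Each camera call takes 0.05 s, during which the arm holds its last target. There are 200 camera calls.

## Working session

There is one attempt and no reset: what is moved stays moved. The work goes in short steps, Python scripts to look and compute and a tool call to move; the robot and the scene stay as the last step left them, time stands still between calls to the robot, and variables do not carry over. Pictures are saved under pics/ and viewed, at most 10 in all, crops included, and the job is handed in when it is done.

Besides the shell and the picture viewer there is one more tool, called as a command line: name --pt "numbers of a row" for each row, then --argument value for the rest. drive_tool: Moves the arm, as the interface text tells. Its arguments: {"type":"object","properties":{"travel":{"type":"array","items":{"type":"array","items":{"type":"number"}}},"roll":{"type":"array","items":{"type":"number"}},"jaw":{"type":"array","items":{"type":"number"}}},"required":["travel","roll","jaw"]}

```bash
mkdir -p pics; cat > h.py <<'E'
import numpy as np, cv2
from rig import robot, snapshot, get_calibration, cut_out
from scipy.spatial.transform import Rotation as R
def cam(name):
    c=get_calibration(name);K=np.array(c["intrinsics"]);D=np.array(c["distortion"],float)
    if name=="wrist":
        s=robot.sense();T=np.eye(4);T[:3,:3]=R.from_rotvec(s["tool_rot"]).as_matrix();T[:3,3]=s["eef_pos"]
        M=np.linalg.inv(T@np.array(c["T_tool_cam"]))
    else: M=np.array(c["camera_from_world"])
    return K,D,np.diag([1,-1,-1,1.])@M
def proj(C,P):
    K,D,M=C; r,_=cv2.Rodrigues(M[:3,:3]); return cv2.projectPoints(np.array(P,float).reshape(-1,1,3),r,M[:3,3],K,D)[0][:,0]
def ray(C,uv):
    K,D,M=C; n=cv2.undistortPoints(np.array(uv,float).reshape(-1,1,2),K,D)[:,0]
    d=np.c_[n,np.ones(len(n))]@M[:3,:3]; o=-M[:3,:3].T@M[:3,3]; return o,d
def atz(C,uv,z):
    o,d=ray(C,uv); return o+d*((z-o[2])/d[:,2])[:,None]
def save(n,im): cv2.imwrite("pics/"+n,im[:,:,::-1])
E
python3 - <<'E'
from h import *
s=robot.sense();print(s)
for n in("scene","side"):
    im=snapshot(n);save(n+"0.png",im);C=cam(n);print(n,-C[2][:3,:3].T@C[2][:3,3])
    for t in("shaft","stand","rack","short_shaft","thick_shaft"):
        for r in cut_out(n,t)[:2]:print(n,t,r["p"],r["rect"])
E
```

```text
{'t': 0.0, 'joint_positions': array([ 1.09527779,  0.60014219, -0.00249902,  1.60016022,  0.00179922,
        0.94292156, -0.07978554]), 'qvel': array([ 0.00146173, -0.00181079,  0.00207057,  0.00022098,  0.00073867,
        0.00055853,  0.0003832 ]), 'tau': array([-1.09387131e-04, -7.76464176e+01,  1.56523135e+00, -2.58016241e+01,
        1.23742683e-02,  8.96811340e-03, -7.55128269e-06]), 'eef_pos': array([ 0.28132343, -0.66769826,  0.25539442]), 'tool_rot': array([-3.07780343e+00, -6.22066726e-01,  7.69816545e-04]), 'contact_force': array([ 0.6277893 , -0.20764649, -0.93686592]), 'ft_torque': array([ 0.02338661, -0.0293172 ,  0.01190215]), 'finger_force': 0.0, 'width': 0.9937303376671256}
scene [1.44214183 0.15723916 0.81109121]
scene shaft 0.47 [183.3, 158.6, 195.1, 208.4]
scene stand 0.88 [286.6, 191.9, 347.7, 255.5]
scene rack 0.58 [173.7, 166.0, 246.0, 228.7]
scene rack 0.42 [281.7, 194.0, 343.9, 253.7]
scene short_shaft 0.49 [201.8, 163.1, 208.9, 194.2]
scene thick_shaft 0.49 [223.6, 169.6, 231.8, 205.8]
scene thick_shaft 0.39 [286.0, 195.1, 346.8, 255.4]
side [ 0.45688221 -0.69771212  0.9144106 ]
side shaft 0.76 [257.0, 294.2, 267.3, 313.8]
side stand 0.94 [236.6, 161.6, 288.4, 237.0]
side rack 0.68 [230.9, 247.5, 277.8, 352.2]
side short_shaft 0.62 [248.8, 274.9, 258.4, 286.6]
side short_shaft 0.18 [336.4, 363.1, 360.6, 386.5]
side thick_shaft 0.67 [244.4, 253.5, 249.6, 265.5]
side thick_shaft 0.35 [213.1, 239.4, 224.0, 252.3]
```

View pics/scene0.png

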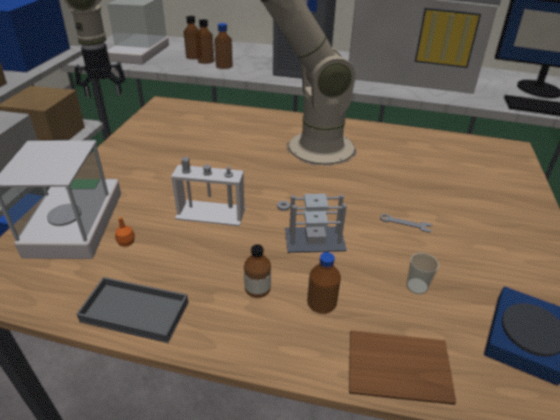

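View pics/side0.png

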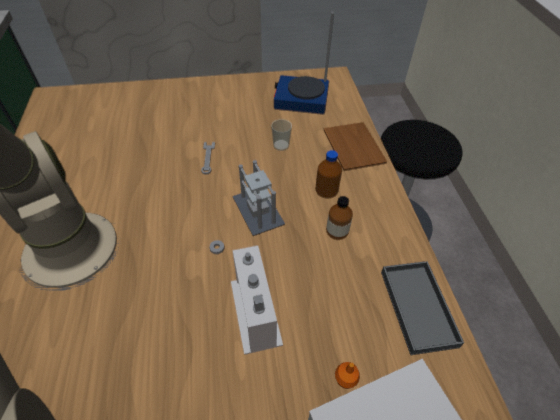

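Scene: square-head shaft at about (186,165), rack in a row to (229,173), stand at (316,220). Side: square head at (259,302), others (253,281) and (247,258), stand around (258,200).

```bash
python3 - <<'E'
from h import *
Cs,Cd=cam("scene"),cam("side")
print("heads side",atz(Cd,[[258.5,299],[252.5,279],[247,257]],.172))
print("heads scene",atz(Cs,[[186,162],[207,168],[228,172]],.172))
print("stand base corners scene z8",atz(Cs,[[287,248],[345,249],[340,229],[291,228]],.008))
print("stand base side",atz(Cd,[[234,203],[257,231],[283,217],[260,189]],.008))
im=snapshot("side");i2=snapshot("scene")
a=cv2.resize(im[150:360,220:300],None,fx=3.8,fy=2.8*3.8/2.8,interpolation=2)[:600*2]
a=cv2.resize(im[155:355,215:305],None,fx=3,fy=3,interpolation=2)
b=cv2.resize(i2[150:265,165:355],None,fx=2.7,fy=2.7,interpolation=2)
o=np.zeros((600,800,3),np.uint8);o[:a.shape[0],:a.shape[1]]=a;o[:b.shape[0],280:280+b.shape[1]]=b[:,:520]
save("z.png",o)
E
```

```text
heads side [[ 0.48075107 -0.31219023  0.172     ]
 [ 0.47353335 -0.26487125  0.172     ]
 [ 0.4673339  -0.20903837  0.172     ]]
heads scene [[ 0.48159402 -0.31223249  0.172     ]
 [ 0.49606991 -0.24588851  0.172     ]
 [ 0.50067257 -0.18529289  0.172     ]]
stand base corners scene z8 [[ 0.57526217 -0.00411414  0.008     ]
 [ 0.54078798  0.14734818  0.008     ]
 [ 0.46069462  0.12418798  0.008     ]
 [ 0.49095675 -0.01085932  0.008     ]]
stand base side [[ 0.44958341  0.09264428  0.008     ]
 [ 0.50541186 -0.01916463  0.008     ]
 [ 0.58495536  0.02054874  0.008     ]
 [ 0.53209684  0.13826543  0.008     ]]
```

View pics/z.png

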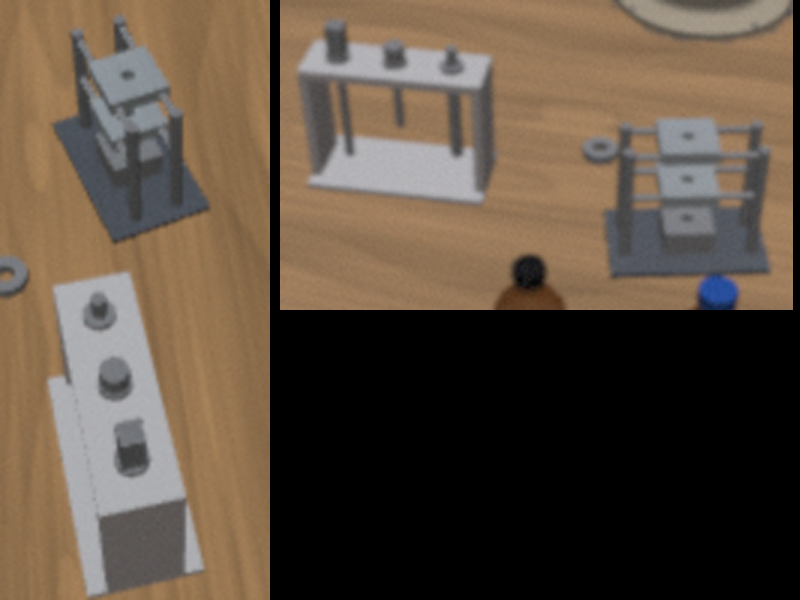

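Square head (crop 132,445) is at the rack's end, its sides about in line with the rack; stand yawed a few tens of degrees. Position ≈ (0.481, -0.312).

```bash
python3 - <<'E'
from h import *
print(np.round(get_calibration("wrist")["T_tool_cam"],3), get_calibration("wrist")["intrinsics"])
Cs,Cd=cam("scene"),cam("side")
print("balance",atz(Cs,[[85,250],[120,185],[20,250]],0.0).round(3), atz(Cs,[[90,180],[20,183],[102,145]],.2).round(3))
f=lambda p:np.array(p)/3+[215,155]
g=lambda p:(np.array(p)-[280,0])/2.7+[165,150]
print(atz(Cd,f([[53,125],[113,241],[209,207]]),.008).round(3))
print(atz(Cs,g([[613,275],[768,271]]),.008).round(3))
print("blocks: side upper hole",atz(Cd,f([[127,75]]),.137)," scene up/low/foot",atz(Cs,g([[688,135]]),.137),atz(Cs,g([[688,179]]),.085),atz(Cs,g([[687,218]]),.035))
print("rack edges side",atz(Cd,f([[55,287],[129,273],[184,498],[100,515]]),.14).round(3))
E
```

```text
[[-0.001  0.96   0.281  0.072]
 [ 1.     0.002 -0.001 -0.   ]
 [-0.001  0.281 -0.96  -0.118]
 [ 0.     0.     0.     1.   ]] [[361.12192694   0.         274.3960895 ]
 [  0.         361.12192694 216.06725325]
 [  0.           0.           1.        ]]
balance [[ 0.712 -0.529  0.   ]
 [ 0.408 -0.591  0.   ]
 [ 0.758 -0.704  0.   ]] [[ 0.662 -0.491  0.2  ]
 [ 0.718 -0.656  0.2  ]
 [ 0.497 -0.555  0.2  ]]
[[ 0.447  0.118  0.008]
 [ 0.492 -0.032  0.008]
 [ 0.586 -0.005  0.008]]
[[0.589 0.002 0.008]
 [0.546 0.15  0.008]]
blocks: side upper hole [[0.51811798 0.05266763 0.137     ]]  scene up/low/foot [[0.51763086 0.05568986 0.137     ]] [[0.51838239 0.05960874 0.085     ]] [[0.51752083 0.06212284 0.035     ]]
rack edges side [[ 0.438 -0.166  0.14 ]
 [ 0.496 -0.161  0.14 ]
 [ 0.512 -0.349  0.14 ]
 [ 0.455 -0.353  0.14 ]]
```

drive_tool --pt "0 2 3" --pt "0.5 5.5 5" --pt "1 9.5 6.5" --pt "2 13.5 7" --pt "3.5 17.5 7" --roll '[7,14,21,28,35]' --jaw '[1,1,1,1,1]'

```text
t: 1.12
eef_pos: [0.3151, -0.4942, 0.3281]
tool_rot: [2.744, 1.524, -0.001]
contact_force: [-0.3, -0.3, 0.3]
width: 1.004
finger_force: 0.0
```

drive_tool --pt "3 3 0" --pt "6.5 6 0" --pt "10 10 0" --pt "13 14 0" --pt "16 18 0" --roll '[7,14,21,28,35]' --jaw '[1,1,1,1,1]'

```text
t: 1.53
eef_pos: [0.4567, -0.3401, 0.3267]
tool_rot: [2.158, 2.281, -0.0]
contact_force: [0.7, 0.1, -0.4]
width: 0.999
finger_force: 0.0
```

drive_tool --pt "0 0 0" --pt "0 0 0" --pt "0 0 0" --roll '[0,0,0]' --jaw '[1,1,1]'

```text
t: 1.78
eef_pos: [0.4553, -0.3421, 0.3263]
tool_rot: [2.167, 2.275, -0.001]
contact_force: [-0.5, -0.2, -0.2]
width: 1.0
finger_force: 0.0
```

```bash
cat > w.py <<'E'
from h import *
import sys
C=cam("wrist");im=snapshot("wrist");s=robot.sense();print(s["t"],s["eef_pos"].round(4),s["tool_rot"].round(3),s["contact_force"].round(1))
m=R.from_rotvec(s["tool_rot"]).as_matrix();print("tool y ang",np.degrees(np.arctan2(m[1,1],m[0,1])))
save(sys.argv[1],im);np.savez("wc.npz",K=C[0],D=C[1],M=C[2])
E
python3 w.py w1.png; python3 -c "
from h import *
for t in('shaft','short_shaft','rack'):
  for r in cut_out('wrist',t)[:2]:print(t,r['p'],r['rect'])
print(proj(cam('wrist'),[[.481,-.312,.181],[.481,-.312,.14]]))"
```

```text
1.8333 [ 0.4547 -0.3428  0.3262] [-2.168e+00 -2.273e+00  1.000e-03] [ 0.2 -0.6 -0.5]
tool y ang 2.7001204874207825
shaft 0.81 [288.3, 154.3, 321.1, 186.8]
short_shaft 0.82 [288.3, 77.9, 321.8, 110.6]
rack 0.62 [251.5, 0.0, 340.7, 210.2]
[[312.27599818 170.024767  ]
 [307.38698497 162.26390744]]
```

View pics/w1.png

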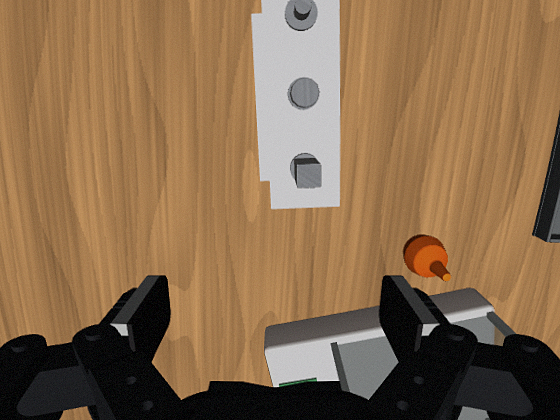

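Wrist view: square head top at about (309,175), collar behind it at (303,167); its sides nearly square with the image.

```bash
python3 - <<'E'
from h import *
z=np.load("wc.npz");C=(z["K"],z["D"],z["M"])
im=cv2.imread("pics/w1.png");g=cv2.cvtColor(im,6)[148:196,280:330]
for y in range(0,48,3):print(' '.join('%3d'%v for v in g[y,::2]))
print(atz(C,[[309,175]],.181),atz(C,[[303,167.5]],.145),atz(C,[[340.5,5],[340,205]],.14))
E
```

```text
197 200 197 199 196 196 201 198 197 199 200 200 199 200 199 200 199 199 196 196 194 196 199 196 197
199 196 197 192 196 200 200 200 201 198 200 204 206 202 203 198 199 200 197 199 198 198 197 201 197
200 199 200 197 199 201 199 200 204 105  78 121 136 135 109 111 190 203 197 199 199 197 202 201 198
195 196 199 195 199 201 201 106 142 136 140 135 134 132 130 134 134 135 210 194 200 197 201 200 199
199 198 199 200 199 206  85  59  47  47  54  52  48  51  47  51  50  47  50 206 202 201 198 200 202
196 197 197 196 201 159 144  49  51  43  41  52  50  54  58  71  81  74  75  62 145 200 197 195 200
201 199 198 200 202 112 144  87  42 122 124 126 123 134 128 129 122 128 131 128 114 206 196 201 199
200 201 195 201 201 102 139  85  53 132 129 121 122 127 118 127 125 125 125 130 117 209 199 197 199
200 196 199 199 204 179 127  80  44 123 124 127 127 127 126 120 122 126 126 127 128 204 201 196 200
198 200 202 196 199 203 141 111  43 129 129 124 123 123 126 121 124 121 127 125 125 208 199 198 199
198 195 201 200 199 196 199 121  53 134 129 127 132 118 122 126 124 130 122 123 124 206 198 199 202
199 198 199 203 196 200 200 208  41 127 130 132 130 128 133 125 118 122 132 127 128 207 198 200 201
197 202 192 200 200 199 195 205  92 127 126 118 135 133 127 130 123 129 117 119 121 207 195 200 203
198 197 201 196 198 197 201 196 197 129 126 141 128 118 125 129 132 129 171 171 181 200 200 198 198
196 200 200 202 200 194 198 199 202 198 195 199 201 199 202 202 199 196 199 196 198 196 197 198 197
199 197 197 197 202 196 201 203 198 198 201 200 198 197 203 202 199 198 198 201 201 200 198 195 201
[[ 0.47940608 -0.31494038  0.181     ]] [[ 0.47771382 -0.31501026  0.145     ]] [[ 0.49893374 -0.18770065  0.14      ]
 [ 0.51267644 -0.34691998  0.14      ]]
```

drive_tool --pt "1.2 1.4 -2" --pt "2.4 2.8 -4" --pt "2.4 2.8 -7" --pt "2.4 2.8 -10" --pt "2.4 2.8 -10" --roll '[1.5,3,3,3,3]' --jaw '[1,1,1,1,1]'

```text
t: 2.4
eef_pos: [0.4769, -0.3132, 0.2216]
tool_rot: [-2.101, -2.325, 0.003]
contact_force: [-0.3, 0.7, -1.4]
width: 1.0
finger_force: 0.0
```

```bash
python3 w.py w2.png
```

```text
2.45 [ 0.4779 -0.3137  0.2242] [-2.103e+00 -2.327e+00  2.000e-03] [-0.6 -0.  -0. ]
tool y ang 5.780309635777291
```

View pics/w2.png

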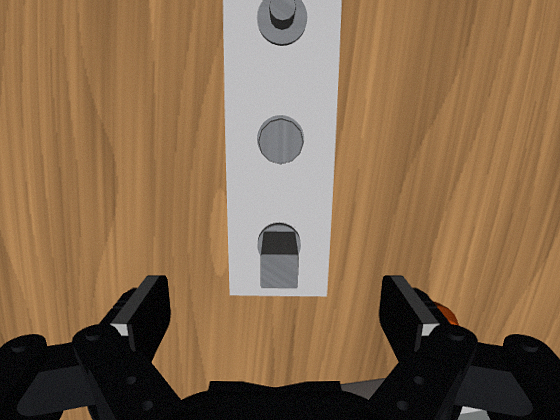

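Head top at (280,271), square to the jaws.

```bash
python3 - <<'E'
from h import *
z=np.load("wc.npz");C=(z["K"],z["D"],z["M"])
print(atz(C,[[279.5,271.5]],.181),atz(C,[[278.5,243]],.145),robot.sense()["eef_pos"])
E
```

```text
[[ 0.47930079 -0.31520166  0.181     ]] [[ 0.47885555 -0.31406544  0.145     ]] [ 0.47787298 -0.3137134   0.22416358]
```

drive_tool --pt "0.1 -0.1 -2" --pt "0.1 -0.1 -4" --pt "0.1 -0.1 -5.1" --pt "0.1 -0.1 -5.1" --pt "0.1 -0.1 -5.1" --roll '[0,0,0,0,0]' --jaw '[1,1,1,0.5,-1]'

```text
t: 2.87
eef_pos: [0.4808, -0.3151, 0.1762]
tool_rot: [2.106, 2.331, -0.0]
contact_force: [-0.5, -0.4, -0.2]
width: 0.748
finger_force: 0.0
```

drive_tool --pt "0 0 0" --pt "0 0 0" --pt "0 0 0" --pt "0 0 0" --pt "0 0 0" --roll '[0,0,0,0,0]' --jaw '[-1,-1,-1,-1,-1]'

```text
t: 3.28
eef_pos: [0.4809, -0.3149, 0.1763]
tool_rot: [2.104, 2.331, -0.0]
contact_force: [-1.0, 0.2, 7.0]
width: 0.198
finger_force: 58.4
```

drive_tool --pt "0 0 0" --pt "0 0 0" --pt "0 0 0" --pt "0 0 0" --pt "0 0 0" --roll '[0,0,0,0,0]' --jaw '[-1,-1,-1,-1,-1]'

```text
t: 3.7
eef_pos: [0.4808, -0.3148, 0.1763]
tool_rot: [2.105, 2.331, -0.0]
contact_force: [-1.9, 0.2, 7.0]
width: 0.2
finger_force: 58.4
```

drive_tool --pt "0 0 1.5" --pt "0 0 4.5" --pt "0 0 8" --pt "0 0 12" --pt "0 0 16" --roll '[0,0,0,0,0]' --jaw '[-1,-1,-1,-1,-1]'

```text
t: 4.12
eef_pos: [0.48, -0.3141, 0.3368]
tool_rot: [-2.104, -2.331, 0.0]
contact_force: [1.2, -1.5, -2.5]
width: 0.194
finger_force: 58.9
```

drive_tool --pt "0 0 1" --pt "0 0 1" --pt "0 0 1" --roll '[0,0,0]' --jaw '[-1,-1,-1]'

```text
t: 4.37
eef_pos: [0.4801, -0.3145, 0.3449]
tool_rot: [2.105, 2.332, -0.001]
contact_force: [-0.3, 0.3, -2.3]
width: 0.2
finger_force: 59.1
```

```bash
python3 w.py w3.png; python3 - <<'E'
from h import *
for n in("scene","side"):
    im=snapshot(n);save(n+"3.png",im)
    rs=cut_out(n,"shaft")
    for r in rs[:2]:print(n,r["p"],r["rect"])
s=robot.sense();p=s["eef_pos"]
print(p,s["contact_force"])
# predicted tip if collar underside is .036 below TCP
b=p+[0,0,-.0345]
for n in("scene","side"):print(n,proj(cam(n),[b+[0,0,.041],b,b+[0,0,-.125]]).round(1))
E
```

```text
4.4167 [ 0.4796 -0.3144  0.3437] [-2.104e+00 -2.330e+00  1.000e-03] [-0.4  0.3 -2.9]
tool y ang 5.839463203870818
scene 0.59 [175.6, 109.3, 190.0, 155.3]
side 0.33 [214.0, 241.3, 225.5, 252.8]
[ 0.48007435 -0.31435883  0.3434477 ] [ 0.11130286 -0.31898828 -2.87028267]
scene [[178.3 100.7]
 [180.  115.7]
 [185.  157.9]]
side [[255.4 250.1]
 [256.2 263.3]
 [258.1 297.2]]
```

drive_tool --pt "0.5 2 1" --pt "1.5 5 1" --pt "2.5 9 1" --pt "3.5 13 1" --pt "4.5 17 1" --roll '[2,4,6,8,10.5]' --jaw '[-1,-1,-1,-1,-1]'

```text
t: 5.03
eef_pos: [0.5256, -0.1426, 0.3547]
tool_rot: [-1.88, -2.515, 0.0]
contact_force: [0.3, 0.6, -2.1]
width: 0.199
finger_force: 59.0
```

drive_tool --pt "1 4 0" --pt "1.5 8 0" --pt "1.8 12 0" --pt "1.8 12 0" --pt "1.8 12 0" --roll '[0,0,0,0,0]' --jaw '[-1,-1,-1,-1,-1]'

```text
t: 5.45
eef_pos: [0.5435, -0.0212, 0.3548]
tool_rot: [-1.874, -2.52, -0.0]
contact_force: [-0.3, -2.1, -2.0]
width: 0.2
finger_force: 59.0
```

```bash
python3 w.py w4.png
```

```text
5.5 [ 0.5434 -0.0236  0.3547] [-1.879e+00 -2.517e+00  1.000e-03] [ 0.3 -0.7 -2.1]
tool y ang 16.516415305669902
```

View pics/w4.png

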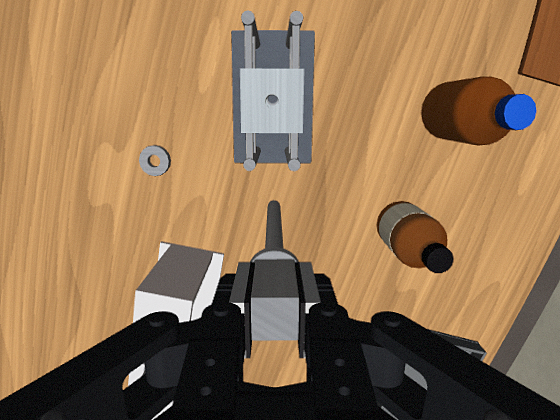

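Upper hole at (271.5,99.5), post tops at (248,18),(296,18),(250,165),(293,165), shaft tip at (274,204).

```bash
python3 - <<'E'
from h import *
from scipy.optimize import least_squares
z=np.load("wc.npz");C=(z["K"],z["D"],z["M"])
im=cv2.imread("pics/w4.png")
px=np.array([[248.5,18],[295.5,18],[249.5,165],[293.5,165],[232,30.5],[314,30.5],[313,163],[233,163]],float)
for h in(.135,.143):
    L=np.array([[-21,64],[21,64],[-21,-64],[21,-64],[-50,80],[50,80],[50,-80],[-50,-80]])/1000.
    Z=np.array([h]*4+[.008]*4)
    def W(p):
        c,s=np.cos(p[2]),np.sin(p[2]);return np.c_[L@np.array([[c,s],[-s,c]])+p[:2],Z]
    f=lambda p:(proj(C,W(p))-px).ravel()
    r=least_squares(f,[.52,.06,.29]);print(h,r.x[:2],np.degrees(r.x[2]),r.cost,r.fun.round(1))
p=r.x;q=atz(C,[[271.5,99.5]],.137)[0];print("hole",q, "local",np.array([[np.cos(p[2]),np.sin(p[2])],[-np.sin(p[2]),np.cos(p[2])]])@(q[:2]-p[:2]))
e=np.array([.5434,-.0236]);
print("tip",atz(C,[[274.5,203]],.3547-.0345-.125)[0][:2]-e,"collar",atz(C,[[274.5,257]],.3547-.033)[0][:2]-e)
c=cv2.resize(im[185:290,225:325],None,fx=5,fy=5,interpolation=cv2.INTER_CUBIC);c2=cv2.resize(im[0:175,225:325],None,fx=3,fy=3,interpolation=2)
o=np.zeros((530,800,3),np.uint8);o[:525,:500]=c;o[:525,500:]=c2;cv2.imwrite("pics/c4.png",o)
E
```

```text
0.135 [0.51653479 0.06103715] 16.476532566240618 4.096146131826077 [-0.9 -0.2  0.9 -0.1 -0.   0.2  0.8  0.3 -1.1 -0.5  0.8 -0.3 -1.6  0.5
  0.8  0.3]
0.143 [0.51667886 0.06067921] 16.474594522540862 14.058085805489423 [-1.5 -2.1  1.5 -2.  -0.6  1.9  1.3  2.  -1.1 -0.1  0.8  0.1 -1.6  0.8
  0.9  0.5]
hole [0.51750946 0.05644163 0.137     ] local [-0.00040524 -0.00429916]
tip [-0.00022959  0.00361813] collar [-0.00215215  0.01033755]
```

View pics/c4.png

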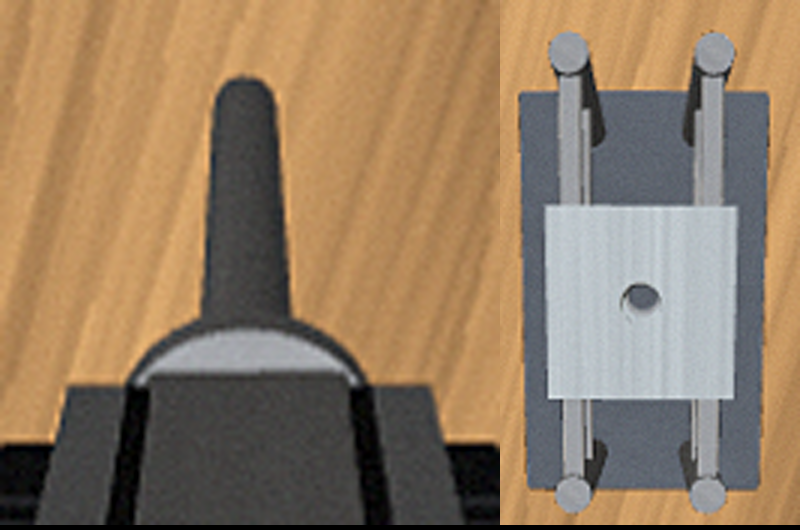

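```bash
python3 - <<'E'
from h import *
z=np.load("wc.npz");C=(z["K"],z["D"],z["M"])
e=np.array([.5434,-.0236]);a=np.radians(16.5);X=np.array([np.cos(a),np.sin(a)]);Y=np.array([-np.sin(a),np.cos(a)])
for zc in(.031,.0345,.036):
    t=atz(C,[[273.9,200.4]],.3547-zc-.125)[0][:2]-.004*Y
    h=atz(C,[[272,99.2]],.137)[0][:2]
    print(zc,"tip-e stand frame mm",1e3*(t-e)@X,1e3*(t-e)@Y,"hole-tip world cm",100*(h-t),"hole",h)
# collar front edge at crop (245,320)
u=atz(C,[[274,249]],.3547-.0345)[0][:2]-e;print("collar bottom front",1e3*u@X,1e3*u@Y)
E
```

```text
0.031 tip-e stand frame mm 0.3344400775064478 2.514499450783576 hole-tip world cm [-2.51433109  7.79118807] hole [0.5178632  0.05681782]
0.0345 tip-e stand frame mm 0.3281925964629627 1.6532147089796625 hole-tip world cm [-2.53819388  7.87394719] hole [0.5178632  0.05681782]
0.036 tip-e stand frame mm 0.32551510458716937 1.2840926767779934 hole-tip world cm [-2.54842079  7.90941539] hole [0.5178632  0.05681782]
collar bottom front 0.6378245191890124 13.800108325296488
```

drive_tool --pt "-1 3 0" --pt "-2.1 6.5 0" --pt "-2.54 7.9 -1.5" --pt "-2.54 7.9 -4" --pt "-2.54 7.9 -4.7" --roll '[0,0,0,0,0]' --jaw '[-1,-1,-1,-1,-1]'

```text
t: 5.92
eef_pos: [0.5168, 0.0533, 0.3056]
tool_rot: [-1.882, -2.513, 0.005]
contact_force: [0.0, -0.8, -1.8]
width: 0.197
finger_force: 58.9
```

drive_tool --pt "0 0 0" --pt "0 0 0" --pt "0 0 0" --roll '[0,0,0]' --jaw '[-1,-1,-1]'

```text
t: 6.17
eef_pos: [0.519, 0.0534, 0.309]
tool_rot: [1.885, 2.512, 0.001]
contact_force: [-0.1, -0.8, -2.7]
width: 0.195
finger_force: 59.0
```

```bash
python3 w.py w5.png; python3 - <<'E'
from h import *
a=np.zeros((600,800,3),np.uint8)
c=cv2.imread("pics/w5.png")[140:300,210:340];a[:480,:390]=cv2.resize(c,None,fx=3,fy=3,interpolation=2)
for i,(n,b) in enumerate((("side",(165,245,230,295)),("scene",(150,230,280,350)))):
    im=snapshot(n);save(n+"5.png",im);c=im[b[0]:b[1],b[2]:b[3],::-1];c=cv2.resize(c,None,fx=3.7,fy=3.7,interpolation=2);a[300*i:300*i+c.shape[0],400:400+c.shape[1]]=c
cv2.imwrite("pics/m5.png",a)
E
```

```text
6.2167 [0.519  0.0536 0.3091] [1.885e+00 2.512e+00 1.000e-03] [-0.6 -0.6 -2.3]
tool y ang 16.252557160785475
```

View pics/m5.png

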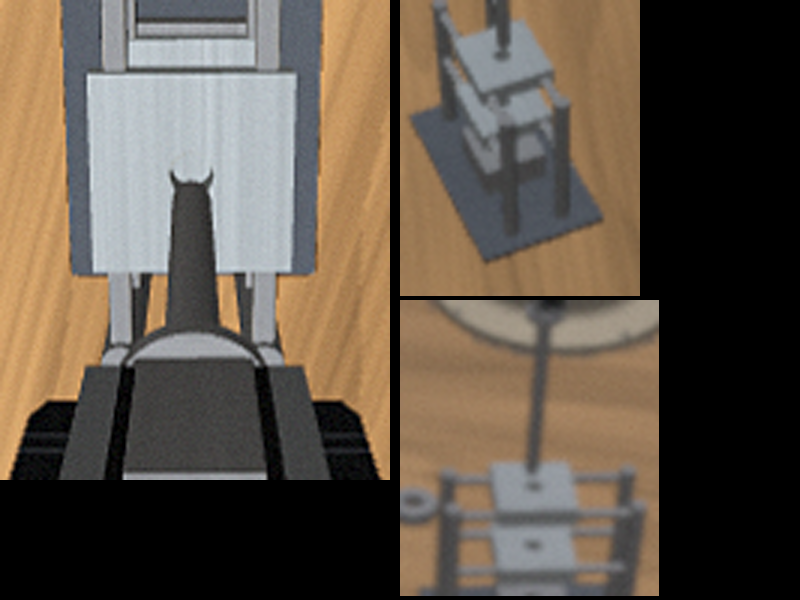

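Tip is right over the upper hole (wrist crop 191,180); the lower block (far edge at crop row 40) lies farther along +y. I measure it.

```bash
python3 - <<'E'
from h import *
z=np.load("wc.npz");C=(z["K"],z["D"],z["M"])
f=np.array([.5166,.061]);a=np.radians(16.5);X=np.array([np.cos(a),np.sin(a)]);Y=np.array([-np.sin(a),np.cos(a)])
loc=lambda q:(1e3*(q[:2]-f)@X,1e3*(q[:2]-f)@Y)
w=lambda p:np.array([p])/3.+[210,140]
print("upper far",loc(atz(C,w([191,72]),.137)[0]),"upper near",loc(atz(C,w([191,273]),.137)[0]),"lower far",loc(atz(C,w([191,39]),.085)[0]))
print("tip",loc(atz(C,w([191,181]),.1478)[0]), "eef",loc(np.array([.519,.0536])))
S=cam("scene");g=lambda p:(np.array([p])-[400,300])/3.7+[280,150]
for n,p,h in(("up",[534,487],.137),("low",[533,545],.085)):print(n,loc(atz(S,g(p),h)[0]))
E
```

```text
upper far (np.float64(-0.1488624342418543), np.float64(22.26491362960372)) upper near (np.float64(-0.5232430093164488), np.float64(-34.53526322635811)) lower far (np.float64(-0.21466085236992427), np.float64(25.184468052874724))
tip (np.float64(-0.3114686634644017), np.float64(-5.137834873646304)) eef (np.float64(0.19945381287470276), np.float64(-7.776902865314059))
up (np.float64(1.8252726311281762), np.float64(-5.4106948306016776))
low (np.float64(0.9596614691704471), np.float64(-2.2345206228619148))
```

drive_tool --pt "-0.08 0.26 0" --pt "-0.08 0.26 -0.4" --pt "-0.08 0.26 -0.8" --pt "-0.08 0.26 -1.2" --pt "-0.08 0.26 -1.3" --roll '[0,0,0,0,0]' --jaw '[-1,-1,-1,-1,-1]'

```text
t: 6.73
eef_pos: [0.5171, 0.0569, 0.2944]
tool_rot: [-1.882, -2.514, 0.001]
contact_force: [0.4, 0.0, -1.9]
width: 0.199
finger_force: 59.2
```

drive_tool --pt "0 0 -0.05" --pt "0 0 -0.1" --pt "0 0 -0.1" --roll '[0,0,0]' --jaw '[-1,-1,-1]'

```text
t: 6.98
eef_pos: [0.5175, 0.0569, 0.2942]
tool_rot: [1.883, 2.515, -0.0]
contact_force: [0.4, -0.3, -3.0]
width: 0.201
finger_force: 59.2
```

drive_tool --pt "0 0 -0.2" --pt "0 0 -0.4" --pt "0 0 -0.6" --pt "0 0 -0.9" --pt "0 0 -1.2" --roll '[0,0,0,0,0]' --jaw '[-1,-1,-1,-1,-1]'

```text
t: 7.4
eef_pos: [0.5175, 0.0569, 0.282]
tool_rot: [1.883, 2.514, 0.0]
contact_force: [0.9, -0.5, -2.4]
width: 0.198
finger_force: 59.2
```

drive_tool --pt "0 0 -0.6" --pt "0 0 -1.2" --pt "0 0 -1.8" --pt "0 0 -2.4" --pt "0 0 -2.8" --roll '[0,0,0,0,0]' --jaw '[-1,-1,-1,-1,-1]'

```text
t: 7.82
eef_pos: [0.5173, 0.0569, 0.2534]
tool_rot: [-1.883, -2.515, 0.001]
contact_force: [1.0, -1.9, -0.7]
width: 0.202
finger_force: 59.2
```

```bash
python3 - <<'E'
from h import *
robot.sense();snapshot("side");s=robot.sense();print(s["eef_pos"],s["contact_force"],s["ft_torque"])
E
```

```text
[0.5171996  0.05680328 0.25289193] [ 1.31109563 -1.5781226  -2.66868297] [-0.35538586 -0.57396081  0.02236433]
```

drive_tool --pt "-0.03 0.1 0" --pt "-0.06 0.2 0" --pt "-0.09 0.31 0" --pt "-0.09 0.31 0" --pt "-0.09 0.31 0" --roll '[0,0,0,0,0]' --jaw '[-1,-1,-1,-1,-1]'

```text
t: 8.28
eef_pos: [0.5165, 0.0601, 0.2544]
tool_rot: [1.883, 2.515, -0.0]
contact_force: [1.1, -1.6, -2.7]
width: 0.199
finger_force: 58.9
```

drive_tool --pt "0 0 -0.3" --pt "0 0 -0.6" --pt "0 0 -0.8" --pt "0 0 -0.9" --pt "0 0 -1.0" --roll '[0,0,0,0,0]' --jaw '[-1,-1,-1,-1,-1]'

```text
t: 8.7
eef_pos: [0.5166, 0.0601, 0.2441]
tool_rot: [1.883, 2.515, 0.0]
contact_force: [1.2, -1.4, 0.2]
width: 0.201
finger_force: 59.3
```

drive_tool --pt "0 0 -0.1" --pt "0 0 -0.2" --pt "0 0 -0.3" --pt "0 0 -0.3" --roll '[0,0,0,0]' --jaw '[-1,-1,-1,-1]'

```text
t: 9.03
eef_pos: [0.5166, 0.0601, 0.2411]
tool_rot: [-1.883, -2.515, -0.0]
contact_force: [1.4, -2.1, -2.8]
width: 0.2
finger_force: 59.1
```

drive_tool --pt "0 0 -0.3" --pt "0 0 -0.6" --pt "0 0 -0.9" --pt "0 0 -1.2" --pt "0 0 -1.5" --roll '[0,0,0,0,0]' --jaw '[-1,-1,-1,-1,-1]'

```text
t: 9.45
eef_pos: [0.5165, 0.0601, 0.2259]
tool_rot: [1.883, 2.515, 0.0]
contact_force: [1.8, -2.0, -0.5]
width: 0.202
finger_force: 59.3
```

drive_tool --pt "0 0 -0.5" --pt "0 0 -1.0" --pt "0 0 -1.5" --pt "0 0 -2.0" --pt "0 0 -2.2" --roll '[0,0,0,0,0]' --jaw '[-1,-1,-1,-1,-1]'

```text
t: 9.87
eef_pos: [0.5164, 0.0601, 0.2034]
tool_rot: [-1.883, -2.514, 0.001]
contact_force: [2.7, -2.7, -0.6]
width: 0.202
finger_force: 59.4
```

drive_tool --pt "-0.03 0.11 0" --pt "-0.03 0.11 0" --pt "-0.03 0.11 -0.3" --pt "-0.03 0.11 -0.6" --pt "-0.03 0.11 -0.8" --roll '[0,0,0,0,0]' --jaw '[-1,-1,-1,-1,-1]'

```text
t: 10.28
eef_pos: [0.5163, 0.061, 0.1962]
tool_rot: [1.883, 2.514, -0.0]
contact_force: [2.0, -5.2, 1.2]
width: 0.201
finger_force: 59.4
```

drive_tool --pt "0 0 -0.1" --pt "0 0 -0.2" --pt "0 0 -0.2" --roll '[0,0,0]' --jaw '[-1,-1,-1]'

```text
t: 10.53
eef_pos: [0.5163, 0.061, 0.1942]
tool_rot: [1.883, 2.514, -0.0]
contact_force: [2.3, -4.1, -2.0]
width: 0.198
finger_force: 59.2
```

drive_tool --pt "0 0 -0.1" --pt "0 0 -0.2" --pt "0 0 -0.3" --pt "0 0 -0.4" --pt "0 0 -0.5" --roll '[0,0,0,0,0]' --jaw '[-1,-1,-1,-1,-1]'

```text
t: 10.95
eef_pos: [0.5162, 0.0614, 0.1892]
tool_rot: [1.883, 2.515, 0.0]
contact_force: [1.2, -2.9, 1.8]
width: 0.2
finger_force: 59.7
```

drive_tool --pt "0 0 -0.3" --pt "0 0 -0.6" --pt "0 0 -0.9" --pt "0 0 -1.2" --pt "0 0 -1.3" --roll '[0,0,0,0,0]' --jaw '[-1,-1,-1,-1,-1]'

```text
t: 11.37
eef_pos: [0.5162, 0.0613, 0.1757]
tool_rot: [-1.883, -2.515, -0.0]
contact_force: [1.6, -2.8, 2.0]
width: 0.203
finger_force: 59.7
```

drive_tool --pt "0 0 -0.05" --pt "0 0 -0.1" --pt "0 0 -0.15" --pt "0 0 -0.15" --roll '[0,0,0,0]' --jaw '[-1,-1,-1,-1]'

```text
t: 11.7
eef_pos: [0.5162, 0.0613, 0.1747]
tool_rot: [-1.883, -2.515, -0.0]
contact_force: [2.5, -1.6, -0.5]
width: 0.199
finger_force: 59.5
```

drive_tool --pt "0 0 -0.05" --pt "0 0 -0.1" --pt "0 0 -0.1" --pt "0 0 -0.1" --roll '[0,0,0,0]' --jaw '[-1,-1,-1,-1]'

```text
t: 12.03
eef_pos: [0.5162, 0.0613, 0.1737]
tool_rot: [-1.883, -2.515, -0.0]
contact_force: [1.7, -1.8, -1.3]
width: 0.199
finger_force: 59.5
```

drive_tool --pt "0 0 -0.05" --pt "0 0 -0.05" --pt "0 0 -0.05" --roll '[0,0,0]' --jaw '[-1,-1,-1]'

```text
t: 12.28
eef_pos: [0.5162, 0.0613, 0.1733]
tool_rot: [1.883, 2.515, 0.0]
contact_force: [1.4, -1.5, 0.1]
width: 0.2
finger_force: 59.7
```

drive_tool --pt "0 0 -0.05" --pt "0 0 -0.1" --pt "0 0 -0.1" --roll '[0,0,0]' --jaw '[-1,-1,-1]'

```text
t: 12.53
eef_pos: [0.5162, 0.0613, 0.1731]
tool_rot: [1.882, 2.514, -0.0]
contact_force: [-2.0, -2.6, 12.8]
width: 0.201
finger_force: 61.4
```

drive_tool --pt "0 0 -0.05" --pt "0 0 -0.05" --pt "0 0 -0.05" --roll '[0,0,0]' --jaw '[-1,-1,-1]'

```text
t: 12.78
eef_pos: [0.5162, 0.0613, 0.1731]
tool_rot: [1.882, 2.514, 0.0]
contact_force: [-2.6, -2.7, 19.7]
width: 0.2
finger_force: 62.3
```

drive_tool --pt "0 0 0.1" --pt "0 0 0.1" --pt "0 0 0.1" --pt "0 0 0.1" --pt "0 0 0.1" --roll '[0,0,0,0,0]' --jaw '[-1,-0.4,0,0.2,0.2]'

```text
t: 13.2
eef_pos: [0.516, 0.0614, 0.1725]
tool_rot: [-1.882, -2.515, 0.0]
contact_force: [-0.7, -0.7, 1.1]
width: 0.601
finger_force: 0.0
```

drive_tool --pt "0 0 0" --pt "0 0 0" --pt "0 0 0.5" --pt "0 0 2" --pt "0 0 5" --roll '[0,0,0,0,0]' --jaw '[0.2,0.2,0.2,0.2,0.2]'

```text
t: 13.62
eef_pos: [0.5148, 0.0609, 0.2213]
tool_rot: [-1.88, -2.512, 0.005]
contact_force: [0.2, 0.2, 0.4]
width: 0.602
finger_force: 0.0
```

drive_tool --pt "0 0 3" --pt "0 0 6" --pt "1 -3 8" --pt "2 -6 8" --pt "2.5 -8.5 8" --roll '[0,0,0,0,0]' --jaw '[0.2,0.2,0.2,0.2,0.2]'

```text
t: 14.03
eef_pos: [0.5426, -0.0254, 0.3049]
tool_rot: [1.881, 2.512, 0.003]
contact_force: [0.5, 0.1, -0.5]
width: 0.597
finger_force: 0.0
```

drive_tool --pt "0 0 0" --pt "0 0 0" --pt "0 0 0" --roll '[0,0,0]' --jaw '[0.2,0.2,0.2]'

```text
t: 14.28
eef_pos: [0.5409, -0.0232, 0.3029]
tool_rot: [-1.882, -2.515, -0.001]
contact_force: [-0.1, -0.7, -1.9]
width: 0.597
finger_force: 0.0
```

```bash
python3 w.py w6.png; python3 - <<'E'
from h import *
a=np.zeros((420,800,3),np.uint8);a[:,:420]=cv2.imread("pics/w6.png")[:,70:490]
for i,(n,b) in enumerate((("side",(165,245,230,295)),("scene",(165,265,270,360)))):
    c=snapshot(n)[b[0]:b[1],b[2]:b[3],::-1];c=cv2.resize(c,(260,205),interpolation=2);a[210*i:210*i+205,430:690]=c
cv2.imwrite("pics/m6.png",a)
E
```

```text
14.3333 [ 0.5409 -0.0227  0.3029] [-1.881e+00 -2.516e+00 -1.000e-03] [-0.   0.1 -0.3]
tool y ang 16.42386721520094
```

View pics/m6.png

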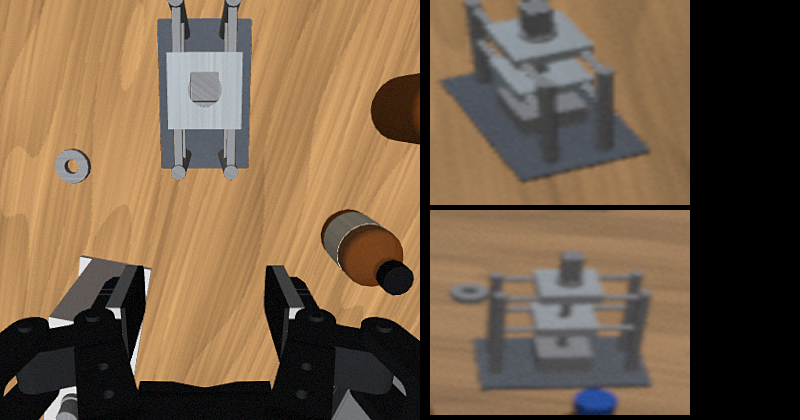

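The shaft stands upright through both blocks: its head is at (205,88) in the wrist crop, with the collar seated on the upper block. The jaws are clear, so I am handing in the job.

```bash
python3 -c "
from rig import robot
print(robot.close_job())"
```

```text
the job is handed in; nothing more can be done
None
```

I threaded the square-headed shaft through both blocks into the foot bearing until its collar seated on the upper block, let go of it, and handed in the job at about 14 s; no verdict came back. The highest wrist force I read was about 20 N.

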